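Feed one bead from the bench feeder and lock it

ROBOT

A 6-joint arm with a two-finger parallel gripper is mounted at the origin on the work surface. World frame = base frame: x ahead of the robot, y to its left, z up, the work surface at z = 0. Lengths are in mm, angles in rad, forces in N, time in s.
With the tool pointing down it reaches from about 350 to 975 mm from the base axis. Payload 7.1 kg.
Tool frame: the origin (TCP) lies midway between the tips of the shut fingers; the grasp point (between the pads) lies 19 mm behind it; z points along the fingers, y is the line along which they close (so a half turn about z gives the same grasp; the last joint's range is limited). The gripper opens to 88 mm and grips with 3 to 60 N. Pads are 20 mm wide; open, the fingers measure 115 mm over their backs; the gripper's body (75 mm by 178 mm) begins 61 mm behind the grasp point.
Start: joints at [-1.282, 0.423, 1.63, -0, 1.089, -0.019], TCP at [189.369, -595.604, 187.175] pointing down, gripper open.
Joint ranges: [-3, 3], [-0.9, 2.11], [0.09, 2.58], [-1.31, 4.45], [0.11, 2.69], [-2.54, 2.54]. Speed limits (rad/s): [2.39, 2.39, 3.01, 3.14, 3.14, 3.14].

INTERFACE

Orientations are given as a rotation vector (axis times angle).
In Python, from workcell import ctrl gives the robot as it stands.
- The arm moves only by the shell command python3 -m pendant 'ROWS'. ROWS is a JSON object of lists of equal length, an entry for each row: "grip": the opening, from -1 (shut) to 1 (fully open); "linear": the shift along the tool's x, y, z in mm, a list of three; "angular": the turn, a rotation vector about the tool's x, y, z in rad, a list of three. In form: {"grip": [grip, ...], "linear": [[tx, ty, tz], ...], "angular": [[ax, ay, az], ...]}. A call has 1 to 12 rows; each row shifts and turns the commanded pose from where the row before left it, along the tool's axes as they then stand; what a row does not reach is not made up. A row lasts 1/12 s, in which the tool goes at most 41.7 mm and 7.16 degrees, less where a joint would pass 70% of its speed; a pose out of reach is approached as far as the arm can. A call with a gripper value outside its range is refused whole. The fingers move at their own pace and stop on an object; the grip force is fixed at half the most. Time passes only in rows, so rows that do not move let the fingers close. It gives the time, the measured TCP pose, the force, the opening and the grip force at its end, in the units of the state.
- ctrl.get_obs(): the state, without advancing time (a new reading comes with each control period).
- ctrl.get_image(name): name is "scene" or "top"; returns the picture (420x560x3 uint8, red, green, blue); there is no depth.
- ctrl.camera_params(name): a dict with "vfov" (degrees; the focal length in pixels is half the picture's height over the tangent of half this angle, whatever the lens; pixels are square), "cx", "cy" (the principal point, pixels), "R" (3x3) and "t" (3): a world point X has camera coordinates R X + t. Camera axes: x right, y down, z forward; pixel columns grow to the right and rows downward; lengths in mm; the calibration is good to about 2 mm. A picture is of the moment at which its call begins. camera_params takes no time and is no camera call.
- ctrl.close_job(): hands the job in; it is judged then, once.
The state is a dict: "t": time; "qpos": joint angles; "qvel": joint speeds; "joint_torque": joint torques, N m; "ee_pos": TCP position; "orientation": TCP orientation; "ft_force": force on the tool from outside, world axes, zero at the start; "moment": the same for the moment, N m; "width": finger opening in mm; "grasp_force": force on a finger pad.
Only numpy, scipy, OpenCV 4.12 (cv2) and the standard library are available. Lean on these libraries where they do the work, as an engineer would, in place of code of your own. Each camera call takes 0.05 s, during which the arm holds its last target. There are 200 camera calls.

TASK

Feed one brass bead from the jeweller's bead feeder into its catch tray: push the sprung plunger squarely down to the very bottom of its stroke once, without forcing it, then let it spring back up. Then turn the dark lock collar around the plunger clockwise (seen from above the plunger) until it stops at its locked mark, and let go, so that the other two beads stay in the chute. Leave the beads to roll by themselves, keep clear of the ring lamp standing over the feeder, and do not disturb the things beside it.

Things in the scene. Friction and masses are not known exactly. Their poses are not given: they have to be found in the camera images.
- feeder: Fixed bead feeder: wooden base 285x110x14 mm, catch tray in front (-x), aluminium chute along y = 0 dropping 30 deg to the tray, plunger and collar over it. Origin: centre of underside, z up. Plunger and collar share an axis square to the chute: from (8,0,74) mm on the chute floor it goes up along (-0.5,0,0.866). Chute walls: 14 mm high, 29 mm wide outside; back end at (61,0,115).
- plunger_top (a point): Centre of the plunger's flat round head, plain steel, 28 mm across, 6 mm thick; its face is 70 mm up the axis from the chute floor when released. z is the plunger's axis (30 deg from vertical), pointing outward; x points up the chute. Moves with the plunger.
- plunger (a joint): Stroke in m: 0 released, 0.014 fully pressed, at a hard stop. The spring takes 6 N at first, 12 N at the bottom; over 45 N bends the stem. A gate on the plunger frees the front bead only in about the last 1.5 mm, while a pin holds back the next; the bead needs half a second to roll out.
- collar_mid (a point): Centre of the lock collar on the plunger's axis, 41 mm up from the chute floor: knurled dark steel ring 50 mm across, 16 mm tall (33 to 49 mm up the axis), over a fixed flange of radius 29 mm (27 to 32 mm up). One pointer lug, 9 mm beyond the rim, 6 mm wide, on the tray side. z outward along the axis; x, y turn with the collar; the lug is 210 deg counter-clockwise from x.
- collar (a joint): Collar angle in rad, growing clockwise seen from above along the axis. 0 open; 1.047 locked, at a hard stop, where the lug stands over the fixed mark fin of the flange (tray side, towards the feeder's +y). Stiff (0.06 N m), stays where it is left.
- tray_mid (a point): Middle of the catch tray's inner floor, 17 mm above the table. The tray is 90 mm (x) by 80 mm (y) inside, with walls 19 mm high.
- bead1: Front bead of the queue, loose brass ball 18 mm across, resting on the gate under the plunger. Origin at its centre.
- bead2: Second bead, the same, behind bead1 up the chute. Origin at its centre.
- bead3: Third bead, the same, behind bead2. Origin at its centre.
- ring_lamp: Open white ring lamp fixed to the feeder; origin and axes are the feeder's. The ring is level, centre (48,0,236) mm, outer radius 58 mm, 12 mm thick, its middle open, on a thin post at (130,45) mm. It leaves no room for a gripper upright over the plunger, but room for one in line with the plunger's axis.
- spool: Bystander: loose wooden thread spool, 44 mm across, 50 mm tall. Origin under its centre.
- block: Bystander: loose wooden block 70 x 50 x 35 mm. Origin under its centre.
- jar: Bystander: loose amber glass jar with steel cap, 48 mm across, 50 mm tall. Origin under its centre.
- tweezers: Bystander: loose steel tweezers lying flat, 126 mm long along x. Origin on the table under their middle.

How it is judged:
By the outcome, as a careful person would: the job done as asked, in the order asked, and still so for the second after the job is handed in, with the robot touching nothing.
It also fails if it takes over 45 s, if anything falls off the work surface, if the arm or the gripper's body presses on something with over 40 N, if the wrist force passes 120 N, or if a joint passes its speed limit or range.

## Working session

There is one attempt and no reset: what is moved stays moved. The work goes in short steps, Python scripts to look and compute and a shell command to move; the robot and the scene stay as the last step left them, time stands still between calls to the robot, and variables do not carry over. Pictures are saved under pics/ and viewed, at most 10 in all, crops included, and the job is handed in when it is done.

```bash
mkdir -p pics; ls; python3 - <<'E'
from workcell import ctrl
import cv2
for n in("scene","top"):
    cv2.imwrite(f"pics/{n}0.png",ctrl.get_image(n)[:,:,::-1]); print(n,ctrl.camera_params(n))
print(ctrl.get_obs())
E
```

```text
pics
scene {'vfov': 52.12553973854579, 'cx': 284.98295923389037, 'cy': 207.22695859854088, 'R': array([[-0.65904783,  0.75202209,  0.01089667],
       [ 0.39799518,  0.36101037, -0.84336905],
       [-0.63816596, -0.55148372, -0.53722427]]), 't': array([ 340.96258948, -150.49473356, 1081.27059074])}
top {'vfov': 49.25083687526268, 'cx': 283.22745931273414, 'cy': 209.90388284393572, 'R': array([[-0.01852121, -0.99962569, -0.02013568],
       [-0.99860493,  0.01949082, -0.04907441],
       [ 0.0494485 ,  0.01919868, -0.99859214]]), 't': array([ 56.50849452, 572.40665732, 807.90118238])}
{'t': 0.1, 'qpos': array([-1.28197551e+00,  4.23731016e-01,  1.63058049e+00, -2.53132891e-05,
        1.08862580e+00, -1.90161408e-02]), 'qvel': array([-0.00067301, -0.00314033, -0.00167949, -0.00040688,  0.00082648,
       -0.00096768]), 'joint_torque': array([ 7.48077764e-04, -5.45614994e+01, -2.74324572e+01,  6.45447616e-02,
        1.87950034e-02, -2.55018961e-05]), 'ee_pos': array([ 189.22758944, -595.09992347,  186.5133287 ]), 'orientation': array([-3.10313594e+00, -4.81456554e-01,  3.18835826e-04]), 'ft_force': array([-0.69539773, -0.63885505, -1.43260602]), 'moment': array([ 0.02053772, -0.02232977, -0.01181208]), 'grasp_force': 0.0, 'width': 87.82829592479068}
```

View pics/scene0.png

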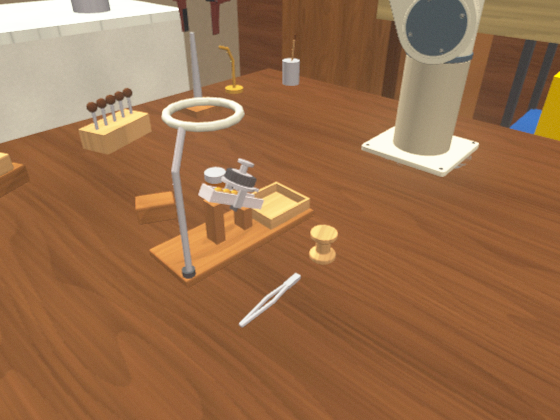

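View pics/top0.png

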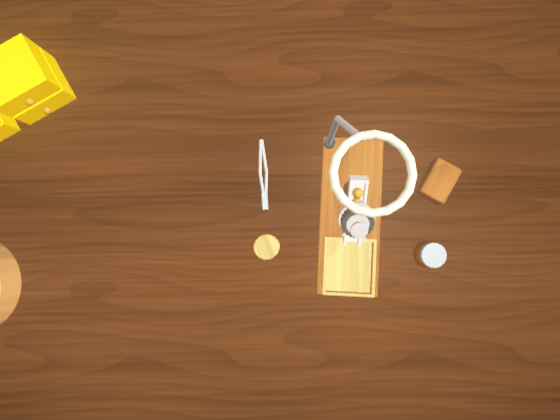

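The scene view shows the feeder with lamp ring at about (203,114), the plunger near (245,165) and the spool at (323,245). The top view shows the base spanning about (323-382, 137-297), the plunger head at (358,229), the ring centred near (373,173) and the tray at (350,267). I'll zoom in next.

```bash
python3 - <<'E'
import cv2,numpy as np
a=cv2.imread("pics/top0.png")[110:310,300:400]; b=cv2.imread("pics/scene0.png")[145:285,145:320]
A=cv2.resize(a,None,fx=3,fy=3,interpolation=cv2.INTER_CUBIC)
B=cv2.resize(b,None,fx=2.857,fy=2.857,interpolation=cv2.INTER_CUBIC)
o=np.zeros((600,800,3),np.uint8); o[:,:300]=A; o[:B.shape[0],300:300+B.shape[1]]=B[:,:500]
cv2.imwrite("pics/z.png",o)
E
```

```text
(no output)
```

View pics/z.png

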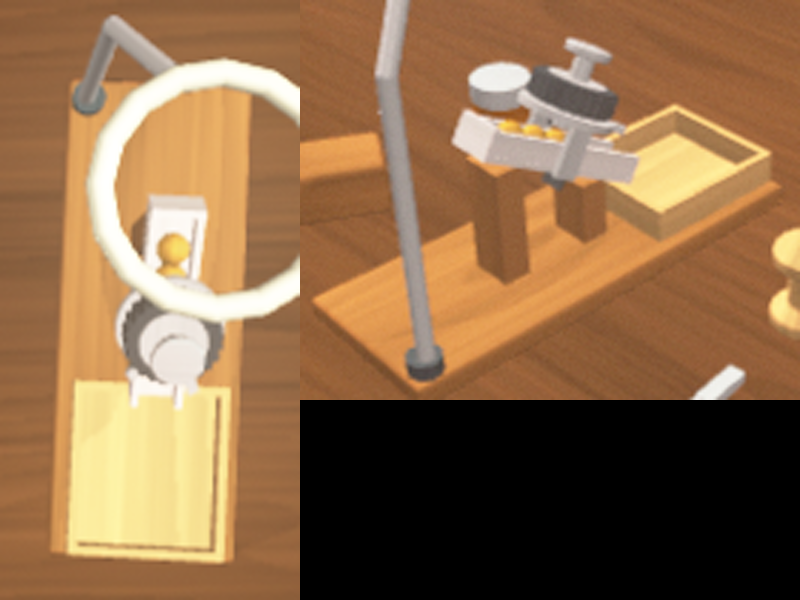

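```bash
cat > h.py <<'E'
import numpy as np,cv2
from workcell import ctrl
from scipy.optimize import least_squares
from scipy.spatial.transform import Rotation as Ro
P={n:ctrl.camera_params(n) for n in("scene","top")}
def proj(n,X):
    p=P[n];c=np.asarray(X)@p["R"].T+p["t"];f=210/np.tan(np.radians(p["vfov"]/2))
    return c[:,:2]/c[:,2:]*f+[p["cx"],p["cy"]]
def tri(pt,ps):
    return least_squares(lambda X:np.r_[(proj("top",[X])-pt)[0],(proj("scene",[X])-ps)[0]],[500,-200,100.])
E
python3 - <<'E'
from h import *
T=[(323.3,136.7),(317,293.7),(377.3,296.7),(383,138.3),(359.7,229)]
Tm=[(142.5,55,14),(-142.5,55,14),(-142.5,-55,14),(142.5,-55,14),(-27,0,134.6)]
S=[(150.3,250.7),(313,210.5),(186.3,283.3),(245.8,161.1)]
Sm=[(142.5,-55,14),(-142.5,55,14),(142.5,55,14),(-27,0,134.6)]
# ring
for n,box in(("top",(120,225,320,425)),("scene",(90,135,155,250))):
    im=cv2.imread(f"pics/{n}0.png"); r0,r1,c0,c1=box
    hsv=cv2.cvtColor(im,cv2.COLOR_BGR2HSV); m=((hsv[...,1]<50)&(hsv[...,2]>190)).astype(np.uint8)
    k=np.zeros_like(m);k[r0:r1,c0:c1]=m[r0:r1,c0:c1]
    nn,l,st,ce=cv2.connectedComponentsWithStats(k);i=1+st[1:,4].argmax()
    cs,_=cv2.findContours((l==i).astype(np.uint8),cv2.RETR_EXTERNAL,cv2.CHAIN_APPROX_NONE)
    e=cv2.fitEllipse(cv2.convexHull(max(cs,key=len)));print(n,e,st[i])
    (T if n=="top" else S).append(e[0]); (Tm if n=="top" else Sm).append((48,0,236))
def W(p,M):
    return np.asarray(M)@Ro.from_euler("z",p[2]).as_matrix().T+[p[0],p[1],0]
f=lambda p:np.r_[proj("top",W(p,Tm))-T,proj("scene",W(p,Sm))-S].ravel()
r=least_squares(f,[500,-200,0],x_scale=[100,100,1],loss="soft_l1");print(r.x);print(f(r.x).reshape(-1,2).round(1))
a=tri(T[4],S[3]);print("head",a.x,a.fun, W(r.x,[Tm[4]]))
a=tri(T[5],S[4]);print("ring",a.x,a.fun, W(r.x,[Tm[5]]))
E
```

```text
top ((369.75390625, 173.53900146484375), (86.81210327148438, 115.39717864990234), 177.89236450195312) [ 329  120   88  105 2739]
scene ((199.82485961914062, 114.64147186279297), (35.88764953613281, 83.65990447998047), 82.13997650146484) [ 162   97   82   38 1064]
[ 5.62343672e+02 -7.31866356e+01 -5.95771994e-02]
[[-1.4 -1.8]
 [-1.1 -0.1]
 [ 0.7 -0.4]
 [-0.1 -1.2]
 [-0.8  0.4]
 [ 2.3 -1.8]
 [-2.3 -2.2]
 [ 1.  -1.9]
 [ 0.6 -2.1]
 [ 0.2 -0.5]
 [ 3.2 -2.3]]
head [535.66339313 -72.55968381 133.48736247] [-0.23593915  0.23639085 -0.35896454 -0.02786284] [[535.39157505 -71.57900263 134.6       ]]
ring [611.15066814 -76.09740938 232.3112961 ] [ 1.80255278 -2.10571734  2.93504335  0.37983899] [[610.25851031 -76.04464973 236.        ]]
```

```bash
cat >> h.py <<'E'
YAW=-0.0595
AX=Ro.from_euler("z",YAW).apply([-.5,0,.866]); UX=Ro.from_euler("z",YAW).apply([.866,0,.5]); VY=np.cross(AX,UX)
HEAD=np.array([535.6,-72.1,134.2])       # released face centre, up=70
def target(up,th=0,du=0,dv=0):           # TCP at height 'up' on the axis; th ccw deg about axis
    R=Ro.from_rotvec(AX*np.radians(th))*Ro.from_matrix(np.c_[UX,-VY,-AX])
    return HEAD+AX*(up-70)+UX*du+VY*dv,R
def delta(up,th=0,du=0,dv=0):
    o=ctrl.get_obs();p,R=target(up,th,du,dv);C=Ro.from_rotvec(o["orientation"])
    print("t",o["t"],"F axis",(o["ft_force"]@AX).round(2),"F",o["ft_force"].round(1),"w",o["width"].round(1),"grip",o["grasp_force"],"q",o["qpos"].round(2))
    d=o["ee_pos"]-HEAD; print("up",(d@AX+70).round(2),"du",(d@UX).round(2),"dv",(d@VY).round(2))
    print("turn first (tool):",(C.inv()*R).as_rotvec().round(4)," shift after (target tool):",R.inv().apply(p-o["ee_pos"]).round(2))
E
python3 - <<'E'
from h import *
T=[(323.3,136.7),(317,293.7),(377.3,296.7),(383,138.3),(359.7,229),(373,173.5)]
Tm=[(142.5,55,14),(-142.5,55,14),(-142.5,-55,14),(142.5,-55,14),(-27,0,134.6),(48,0,236)]
S=[(150.3,250.7),(313,210.5),(186.3,283.3),(245.8,161.1),(203,114)]
Sm=[(142.5,-55,14),(-142.5,55,14),(142.5,55,14),(-27,0,134.6),(48,0,236)]
def W(p,M): return np.asarray(M)@Ro.from_euler("z",p[2]).as_matrix().T+[p[0],p[1],0]
f=lambda p:np.r_[proj("top",W(p,Tm))-T,proj("scene",W(p,Sm))-S].ravel()
r=least_squares(f,[500,-200,0],x_scale=[100,100,1]);print(r.x);print(f(r.x).reshape(-1,2).round(1).tolist(),W(r.x,[Tm[4]]))
delta(150)
E
```

```text
[ 5.61920002e+02 -7.33466136e+01 -5.92248061e-02]
[[-1.4, -1.6], [-0.9, 0.1], [0.9, -0.2], [0.0, -1.0], [-0.7, 0.7], [-0.9, -1.4], [-2.1, -2.3], [1.1, -2.0], [0.7, -2.2], [0.3, -0.6], [0.2, -1.7]] [[534.9673408  -71.74847849 134.6       ]]Traceback (most recent call last):
  File "<stdin>", line 9, in <module>
  File "h.py", line 19, in delta
    print("t",o["t"],"F axis",(o["ft_force"]@AX).round(2),"F",o["ft_force"].round(1),"w",o["width"].round(1),"grip",o["grasp_force"],"q",o["qpos"].round(2))
                                                                                         ^^^^^^^^^^^^^^^^
AttributeError: 'float' object has no attribute 'round'
```

```bash
sed -i 's/o\["width"\].round(1)/round(o["width"],1)/' h.py; python3 -c "
from h import *
delta(150)"
```

```text
t 0.1 F axis -0.91 F [-0.7 -0.6 -1.4] w 87.8 grip 0.0 q [-1.28  0.42  1.63 -0.    1.09 -0.02]
up 272.63 du -246.34 dv -542.65
turn first (tool): [-0.0975  0.5179  0.3585]  shift after (target tool): [ 246.34 -542.67  122.64]
```

```bash
python3 -m pendant '{"grip":[-1,-1,-1,-1,-1,-1,-1,-1,-1,-1,-1,-1],"linear":[[0,0,0],[0,0,0],[0,0,0],[0,0,0],[0,0,0],[0,0,0],[10,-32,0],[10,-32,0],[10,-32,0],[10,-32,0],[10,-32,0],[10,-32,0]],"angular":[[-0.0163,0.0863,0.0598],[-0.0163,0.0863,0.0598],[-0.0163,0.0863,0.0598],[-0.0163,0.0863,0.0598],[-0.0163,0.0863,0.0598],[-0.0163,0.0863,0.0598],[0,0,0],[0,0,0],[0,0,0],[0,0,0],[0,0,0],[0,0,0]]}'; python3 -c "
from h import *
delta(150)"
```

```text
t: 1.1
ee_pos: [252.8, -405.2, 216.7]
orientation: [3.017, -0.091, 0.809]
ft_force: [0.3, -0.5, -0.9]
width: 11.6
grasp_force: 0.0
t 1.1 F axis -0.95 F [ 0.3 -0.5 -0.9] w 11.6 grip 0.0 q [-1.4   0.12  2.11  0.67  0.9  -0.19]
up 272.65 du -186.07 dv -349.36
turn first (tool): [ 0.001  -0.0002 -0.0004]  shift after (target tool): [ 186.07 -349.37  122.65]
```

```bash
python3 -m pendant '{"grip":[-1,-1,-1,-1,-1,-1,-1,-1,-1,-1,-1,-1],"linear":[[15.5,-29.1,4],[15.5,-29.1,4],[15.5,-29.1,4],[15.5,-29.1,4],[15.5,-29.1,4],[15.5,-29.1,4],[15.5,-29.1,4],[15.5,-29.1,4],[15.5,-29.1,4],[15.5,-29.1,4],[15.5,-29.1,4],[15.5,-29.1,4]],"angular":[[0,0,0],[0,0,0],[0,0,0],[0,0,0],[0,0,0],[0,0,0],[0,0,0],[0,0,0],[0,0,0],[0,0,0],[0,0,0],[0,0,0]]}'; python3 -c "
from h import *
delta(150)"
```

```text
t: 2.1
ee_pos: [458.8, -67.7, 268.4]
orientation: [3.016, -0.089, 0.811]
ft_force: [-1.0, -1.5, -0.1]
width: 0.5
grasp_force: 0.0
t 2.1 F axis 0.4 F [-1.  -1.5 -0.1] w 0.5 grip 0.0 q [-0.24 -0.17  2.24  0.17  0.56  1.28]
up 224.7 du 0.46 dv -0.13
turn first (tool): [ 0.0014 -0.0017  0.0006]  shift after (target tool): [-0.46 -0.13 74.71]
```

```bash
python3 -m pendant '{"grip":[-1,-1,-1,-1,-1,-1],"linear":[[0,0,30],[0,0,30],[0,0,30],[0,0,25],[0,0,15],[0,0,0]],"angular":[[0,0,0],[0,0,0],[0,0,0],[0,0,0],[0,0,0],[0,0,0]]}'; python3 - <<'E'
from h import *
delta(70)
t=ctrl.get_image("top")[:,:,::-1]; s=ctrl.get_image("scene")[:,:,::-1]
A=cv2.resize(t[110:260,295:420],(400,480),interpolation=cv2.INTER_CUBIC)
B=cv2.resize(s[90:240,155:280],(400,480),interpolation=cv2.INTER_CUBIC)
cv2.imwrite("pics/p1.png",np.hstack([A,B]))
tc=ctrl.get_obs()["ee_pos"]; print(proj("top",[tc,HEAD]),proj("scene",[tc,HEAD]))
E
```

```text
t: 2.6
ee_pos: [522.6, -73.0, 152.2]
orientation: [3.02, -0.09, 0.802]
ft_force: [-0.8, -0.1, -0.3]
width: 0.5
grasp_force: 0.0
t 2.6 F axis 0.13 F [-0.8 -0.1 -0.3] w 0.5 grip 0.0 q [-0.21  0.17  2.25  0.35  0.22  1.1 ]
up 92.06 du -2.24 dv -1.69
turn first (tool): [0.0006 0.0047 0.0004]  shift after (target tool): [ 2.24 -1.69 22.06]
[[362.29532141 237.92029975]
 [359.23124026 229.28035816]] [[250.31077396 146.66558337]
 [245.64769967 160.75375319]]
```

View pics/p1.png

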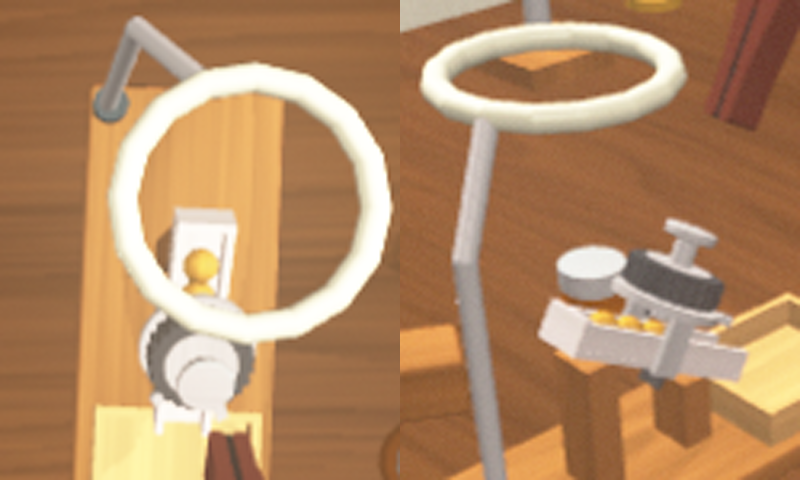

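```bash
python3 - <<'E'
from h import *
delta(70)
t=ctrl.get_image("top")[:,:,::-1]; s=ctrl.get_image("scene")[:,:,::-1]
delta(70)
cv2.imwrite("pics/s2.png",s);cv2.imwrite("pics/t2.png",t)
A=cv2.resize(t[160:310,320:445],(400,480),interpolation=cv2.INTER_CUBIC)
B=cv2.resize(s[60:210,200:325],(400,480),interpolation=cv2.INTER_CUBIC)
cv2.imwrite("pics/p2.png",np.hstack([A,B]))
print(proj("scene",[[189.2,-595.1,186.5],[189.2+13,-595.1-42,186.5],[189.2-13,-595.1+42,186.5]]))
E
```

```text
t 2.7 F axis -0.21 F [ 0.1 -0.  -0.2] w 0.2 grip 0.0 q [-0.21  0.16  2.25  0.34  0.22  1.1 ]
up 94.21 du -0.85 dv -1.96
turn first (tool): [0.0011 0.0016 0.0003]  shift after (target tool): [ 0.85 -1.96 24.21]
t 2.8 F axis 0.2 F [-0.1 -0.2  0.2] w 0.5 grip 0.0 q [-0.21  0.16  2.25  0.34  0.22  1.1 ]
up 95.2 du 0.32 dv -2.2
turn first (tool): [ 0.0016 -0.0013  0.0004]  shift after (target tool): [-0.32 -2.2  25.2 ]
[[202.17248435  45.62725781]
 [188.86908326  44.05969828]
 [215.81290064  47.23452835]]
```

View pics/p2.png

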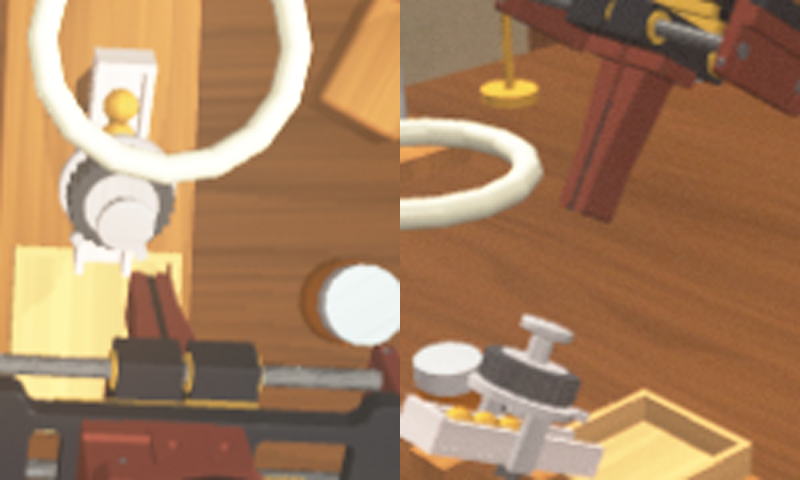

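```bash
python3 - <<'E'
from h import *
o=ctrl.get_obs()
a=tri((366.9,244.4),(258.4,126.6));print(a.x,a.fun,"obs",o["ee_pos"]);d=a.x-HEAD;print(d@AX+70,d@UX,d@VY)
d=a.x-o["ee_pos"];print("tip-TCP in tool",Ro.from_rotvec(o["orientation"]).inv().apply(d))
print(proj("top",[HEAD,o["ee_pos"]]))
E
```

```text
[511.30398016 -71.82784284 187.05672022] [-1.93788226  1.89628307 -3.10322616 -0.21629393] obs [523.16488713 -73.56376784 156.18533587]
127.90852438022492 5.4112248275374455 -1.1730331893190842
tip-TCP in tool [  5.13534342  -0.97274886 -32.70197133]
[[359.23124026 229.28035816]
 [362.61766056 237.58853979]]
```

The zoom shows the shut finger tips at about top (367,244) and scene (258,127), which is some 30 mm further back than the reported TCP. I'll close in carefully and watch the force.

```bash
python3 -m pendant '{"grip":[-1,-1,-1,-1,-1,-1],"linear":[[0,-1.5,6],[0,0,6],[0,0,5],[0,0,4],[0,0,0],[0,0,0]],"angular":[[0,0,0],[0,0,0],[0,0,0],[0,0,0],[0,0,0],[0,0,0]]}'; python3 - <<'E'
from h import *
delta(70)
t=ctrl.get_image("top")[:,:,::-1]; s=ctrl.get_image("scene")[:,:,::-1]
A=cv2.resize(t[190:265,325:388],(400,476),interpolation=cv2.INTER_CUBIC)
B=cv2.resize(s[115:190,220:283],(400,476),interpolation=cv2.INTER_CUBIC)
cv2.imwrite("pics/p3.png",np.hstack([A,B]))
E
```

```text
t: 3.3
ee_pos: [533.7, -72.6, 136.7]
orientation: [3.017, -0.09, 0.808]
ft_force: [-0.3, 0.3, 0.6]
width: 0.2
grasp_force: 0.0
t 3.3 F axis 0.64 F [-0.3  0.3  0.6] w 0.2 grip 0.0 q [-0.2   0.22  2.24  0.41  0.17  1.04]
up 73.13 du -0.33 dv -0.63
turn first (tool): [0.0014 0.0004 0.0003]  shift after (target tool): [ 0.33 -0.63  3.13]
```

View pics/p3.png

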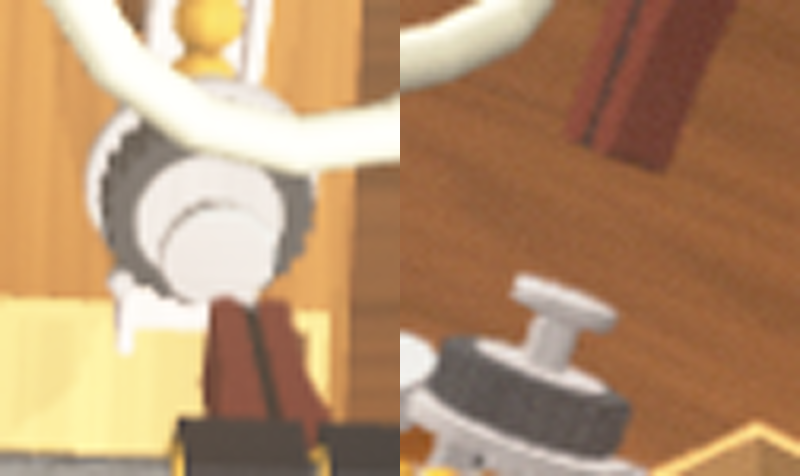

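```bash
python3 - <<'E'
from h import *
o=ctrl.get_obs()["ee_pos"]
for n,pt,ps in(("tip",(364.1,237.2),(249.6,137.8)),("head",(359.3,229.7),(246,161))):
    a=tri(pt,ps);d=a.x-HEAD;print(n,a.x.round(1),a.fun.round(2),"up",(d@AX+70).round(1),"du",(d@UX).round(1),"dv",(d@VY).round(1))
for u in(73,106):
    for du in (0,10): print(u,du,proj("top",[HEAD+AX*(u-70)+UX*du]).round(1),proj("scene",[HEAD+AX*(u-70)+UX*du]).round(1))
E
```

```text
tip [523.8 -73.4 170.7] [-0.08  0.08 -0.13 -0.01] up 107.5 du 8.1 dv -2.0
head [534.9 -72.2 133.5] [-0.05  0.05 -0.08 -0.01] up 69.7 du -1.0 dv -0.2
73 0 [[359.4 230.3]] [[246.3 159. ]]
73 10 [[360.1 224.5]] [[242.1 157.9]]
106 0 [[361.9 241.5]] [[253.3 140.1]]
106 10 [[362.7 235.6]] [[249.2 138.8]]
```

```bash
python3 -m pendant '{"grip":[-1,-1,-1,-1,-1,-1,-1,-1],"linear":[[1,-1.8,5],[0,0,5],[0,0,5],[0,0,5],[0,0,4],[0,0,3],[0,0,0],[0,0,0]],"angular":[[0,0,0],[0,0,0],[0,0,0],[0,0,0],[0,0,0],[0,0,0],[0,0,0],[0,0,0]]}'; python3 - <<'E'
from h import *
delta(40,0,1,1)
t=ctrl.get_image("top")[:,:,::-1]; s=ctrl.get_image("scene")[:,:,::-1]
A=cv2.resize(t[190:265,325:388],(400,476),interpolation=cv2.INTER_CUBIC)
B=cv2.resize(s[115:190,220:283],(400,476),interpolation=cv2.INTER_CUBIC)
cv2.imwrite("pics/p4.png",np.hstack([A,B]))
E
```

```text
t: 4.07
ee_pos: [548.3, -71.7, 114.1]
orientation: [3.017, -0.09, 0.809]
ft_force: [-0.4, -0.3, -0.1]
width: 0.3
grasp_force: 0.0
t 4.0667 F axis 0.08 F [-0.4 -0.3 -0.1] w 0.3 grip 0.0 q [-0.19  0.29  2.23  0.56  0.12  0.9 ]
up 46.26 du 0.92 dv 1.18
turn first (tool): [ 0.0014 -0.0001  0.0004]  shift after (target tool): [0.08 0.18 6.26]
```

View pics/p4.png

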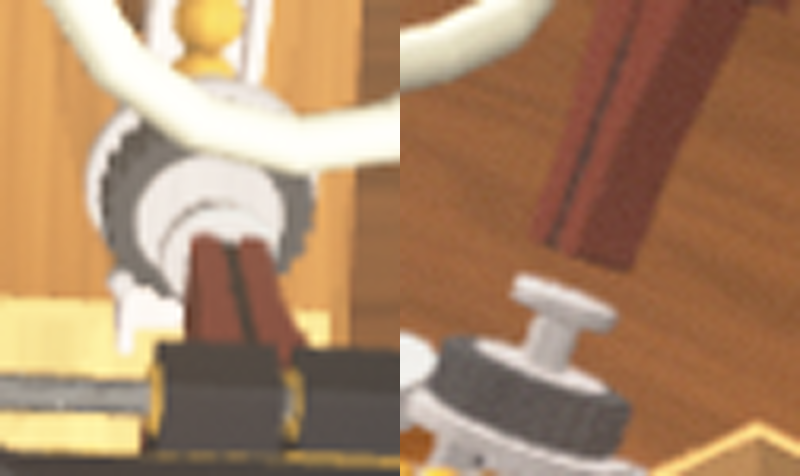

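Both views show the tip in line with the head and about 10 mm above its face (seam end at scene (244,153), head (246,161)). Joint 5 is close to its 0.11 limit, so I'll add a small sideways tilt of 2.6°.

```bash
python3 -m pendant '{"grip":[-1,-1,-1,-1,-1,-1],"linear":[[0,-1,0],[0,-1,0],[0,0.1,2.5],[0,0.1,2.5],[0,0,0],[0,0,0]],"angular":[[0.0225,0,0],[0.0225,0,0],[0,0,0],[0,0,0],[0,0,0],[0,0,0]]}'; python3 -c "
from h import *
delta(40,0,1,1)"
```

```text
t: 4.67
ee_pos: [550.8, -69.8, 109.7]
orientation: [-3.008, 0.071, -0.808]
ft_force: [-0.1, 0.2, 0.3]
width: 0.4
grasp_force: 0.0
t 4.6667 F axis 0.28 F [-0.1  0.2  0.3] w 0.4 grip 0.0 q [-0.23  0.31  2.22  0.89  0.16  0.54]
up 41.28 du 0.75 dv 3.21
turn first (tool): [-0.0432  0.0001  0.0006]  shift after (target tool): [0.25 2.21 1.28]
```

```bash
python3 -m pendant '{"grip":[-1,-1,-1,-1,-1],"linear":[[0,0.05,2],[0,0.05,2],[0,0.05,1],[0,0.05,1],[0,0,0]],"angular":[[0,0,0],[0,0,0],[0,0,0],[0,0,0],[0,0,0]]}'; python3 -c "
from h import *
delta(40,0,1,1)"
```

```text
t: 5.08
ee_pos: [553.9, -69.9, 104.8]
orientation: [-3.007, 0.071, -0.808]
ft_force: [-3.2, 0.4, 4.0]
width: 0.8
grasp_force: 2.7
t 5.0833 F axis 5.08 F [-3.2  0.4  4. ] w 0.8 grip 2.703808906953782 q [-0.22  0.32  2.22  0.95  0.15  0.48]
up 35.42 du 1.03 dv 3.28
turn first (tool): [-0.0436 -0.0005  0.0005]  shift after (target tool): [-0.03  2.28 -4.58]
```

```bash
python3 -m pendant '{"grip":[-1,-1,-1,-1,-1,-1,-1],"linear":[[0,0.1,2],[0,0.1,2],[0,0.1,2],[0,0.1,2],[0,0.1,2],[0,0.05,1],[0,0,0]],"angular":[[0,0,0],[0,0,0],[0,0,0],[0,0,0],[0,0,0],[0,0,0],[0,0,0]]}'; python3 -c "
from h import *
delta(40,0,1,1)"
```

```text
t: 5.67
ee_pos: [559.4, -70.3, 95.4]
orientation: [-3.007, 0.071, -0.809]
ft_force: [-5.4, 1.0, 8.0]
width: 0.5
grasp_force: 4.8
t 5.6667 F axis 9.66 F [-5.4  1.   8. ] w 0.5 grip 4.7672623582184315 q [-0.22  0.35  2.21  1.07  0.14  0.36]
up 24.59 du 1.04 dv 3.23
turn first (tool): [-0.0437 -0.0006  0.0004]  shift after (target tool): [ -0.04   2.23 -15.41]
```

```bash
python3 -m pendant '{"grip":[-1,-1,-1],"linear":[[0,0.05,1],[0,0.05,1],[0,0,0]],"angular":[[0,0,0],[0,0,0],[0,0,0]]}'; python3 -m pendant '{"grip":[-1,-1],"linear":[[0,0.05,1],[0,0,0]],"angular":[[0,0,0],[0,0,0]]}' ; python3 -c "
from h import *
delta(40,0,1,1)"
```

```text
t: 5.92
ee_pos: [560.3, -70.3, 93.8]
orientation: [-3.007, 0.071, -0.809]
ft_force: [-5.5, 0.5, 9.0]
width: 0.2
grasp_force: 5.3
t: 6.08
ee_pos: [560.6, -70.3, 93.4]
orientation: [-3.007, 0.071, -0.81]
ft_force: [-10.8, 1.2, 17.3]
width: 0.2
grasp_force: 10.0
t 6.0833 F axis 20.38 F [-10.8   1.2  17.3] w 0.2 grip 10.040487684309483 q [-0.22  0.35  2.21  1.1   0.14  0.33]
up 22.27 du 1.09 dv 3.24
turn first (tool): [-0.0437 -0.0014  0.0005]  shift after (target tool): [ -0.09   2.24 -17.74]
```

```bash
python3 -m pendant '{"grip":[-1,-1,-1],"linear":[[0,0,0.2],[0,0,0],[0,0,0]],"angular":[[0,0,0],[0,0,0],[0,0,0]]}'; python3 -m pendant '{"grip":[-1,-1,-1,-1,-1,-1,-1,-1],"linear":[[0,0,0],[0,0,0],[0,0,0],[0,0,0],[0,0,0],[0,0,0],[0,0,0],[0,0,0]],"angular":[[0,0,0],[0,0,0],[0,0,0],[0,0,0],[0,0,0],[0,0,0],[0,0,0],[0,0,0]]}'; python3 - <<'E'
from h import *
delta(40,0,1,1)
im=ctrl.get_image("top"); hsv=cv2.cvtColor(im,cv2.COLOR_RGB2HSV)
m=cv2.inRange(hsv,(15,150,130),(28,255,255)); m[:150]=0;m[300:]=0;m[:,:318]=0;m[:,382:]=0
n,l,s,c=cv2.connectedComponentsWithStats(m)
print([(s[i].tolist(),c[i].round(1).tolist()) for i in range(1,n) if s[i,4]>8])
cv2.imwrite("pics/t5.png",im[:,:,::-1])
E
```

```text
t: 6.33
ee_pos: [560.6, -70.4, 93.4]
orientation: [-3.007, 0.071, -0.81]
ft_force: [-11.8, 0.7, 20.4]
width: 0.7
grasp_force: 11.7
t: 7.0
ee_pos: [560.6, -70.3, 93.4]
orientation: [-3.007, 0.071, -0.81]
ft_force: [-12.9, 1.4, 19.2]
width: 0.4
grasp_force: 11.7
t 7.0 F axis 23.1 F [-12.9   1.4  19.2] w 0.4 grip 11.696673966944218 q [-0.22  0.35  2.21  1.11  0.14  0.33]
up 22.23 du 1.11 dv 3.25
turn first (tool): [-0.0437 -0.0015  0.0005]  shift after (target tool): [ -0.11   2.25 -17.77]
[([353, 187, 8, 14, 61], [355.9, 193.5])]
```

```bash
python3 -m pendant '{"grip":[-1,-1,-1,-1,-1,-1,-1,-1,-1,-1],"linear":[[0,-0.05,-2],[0,-0.1,-4],[0,-0.2,-8],[0,-0.3,-12],[0,-0.3,-15],[0,-0.5,-25],[0,-0.5,-25],[0,0,0],[0,0,0],[0,0,0]],"angular":[[0,0,0],[0,0,0],[0,0,0],[0,0,0],[0,0,0],[0,0,0],[0,0,0],[0,0,0],[0,0,0],[0,0,0]]}'; python3 - <<'E'
from h import *
delta(40,0,1,1)
t=ctrl.get_image("top")[:,:,::-1]; s=ctrl.get_image("scene")[:,:,::-1]
A=cv2.resize(t[180:310,310:414],(400,500),interpolation=cv2.INTER_CUBIC)
B=cv2.resize(s[115:245,210:314],(400,500),interpolation=cv2.INTER_CUBIC)
cv2.imwrite("pics/p5.png",np.hstack([A,B]))
E
```

```text
t: 7.88
ee_pos: [515.7, -69.8, 171.1]
orientation: [-3.007, 0.071, -0.809]
ft_force: [0.2, 0.4, -0.8]
width: 0.5
grasp_force: 0.0
t 7.8833 F axis -0.76 F [ 0.2  0.4 -0.8] w 0.5 grip 0.0 q [-0.25  0.12  2.25  0.49  0.29  0.93]
up 111.9 du 1.14 dv 1.1
turn first (tool): [-0.0435 -0.0009  0.0003]  shift after (target tool): [-0.14  0.1  71.9 ]
```

View pics/p5.png

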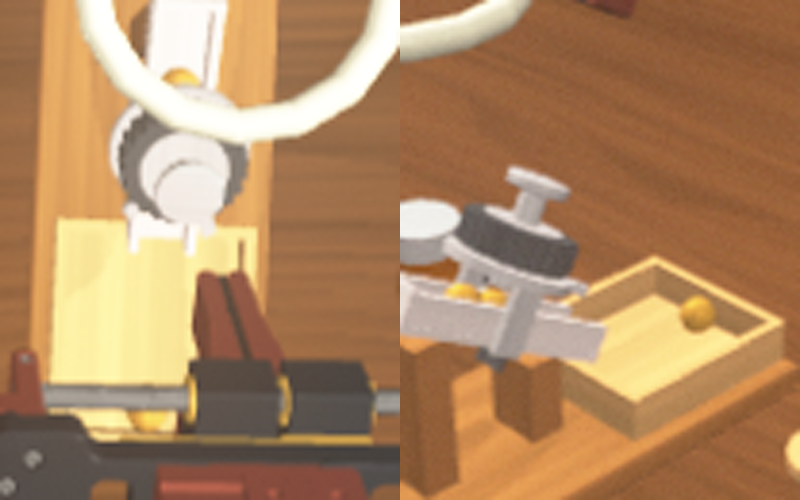

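Bead 1 is in the tray (scene (284,197)), two beads remain in the chute, and the plunger is back up. Next I'll open, pre-turn 18° counter-clockwise and move down over the collar.

```bash
python3 -m pendant '{"grip":[1,1,1,1,1,1],"linear":[[0,0,0],[0,0,0],[0,0,0],[0,0,0],[0,0,0],[0,0,0]],"angular":[[0,0,-0.105],[0,0,-0.105],[0,0,-0.105],[0,0,0],[0,0,0],[0,0,0]]}'; cat >> h.py <<'E'
def go(up,du,dv):
    o=ctrl.get_obs();C=Ro.from_rotvec(o["orientation"]);p=target(up,0,du,dv)[0]
    print("shift now-tool",C.inv().apply(p-o["ee_pos"]).round(2),"axis-down in tool",C.inv().apply(-AX).round(3),"axis angle deg",np.degrees(np.arctan2(C.as_matrix()[:,0]@VY,C.as_matrix()[:,0]@UX)).round(1))
E
python3 - <<'E'
from h import *
delta(40,18,1,3);go(40,1,3);go(2.5,1,3)
im=cv2.imread("pics/scene0.png");h=cv2.cvtColor(im,cv2.COLOR_BGR2HSV)
m=((h[...,0]<8)|(h[...,0]>172))&(h[...,1]>110)&(h[...,2]>40); m[80:]=False;m[:,:150]=False;m[:,260:]=False
n,l,s,c=cv2.connectedComponentsWithStats(m.astype(np.uint8));print([s[i].tolist() for i in range(1,n) if s[i,4]>15])
print(proj("scene",[[189.2+13,-637,186.5],[189.2+13,-637,220.5],[176,-553,186.5],[176,-553,220.5]]))
E
```

```text
t: 8.48
ee_pos: [515.3, -69.7, 170.5]
orientation: [2.957, 0.393, 0.796]
ft_force: [0.5, -0.2, 0.0]
width: 37.4
grasp_force: 0.0
t 8.4833 F axis -0.23 F [ 0.5 -0.2  0. ] w 37.4 grip 0.0 q [-0.25  0.12  2.25  0.49  0.3   0.62]
up 111.63 du 0.53 dv 1.16
turn first (tool): [-0.0419 -0.0127 -0.0019]  shift after (target tool): [ 1.02 -1.6  71.63]
shift now-tool [ 0.1   1.39 71.64] axis-down in tool [-0.013  0.042  0.999] axis angle deg 17.9
shift now-tool [ -0.37   2.96 109.1 ] axis-down in tool [-0.013  0.042  0.999] axis angle deg 17.9
[[175, 0, 11, 31, 108], [211, 0, 19, 34, 238]]
[[188.89151173  44.06510181]
 [187.54467659  31.16104066]
 [215.89290043  47.22849658]
 [214.93839587  34.04382198]]
```

```bash
python3 -m pendant '{"grip":[1,1,1,1,1,1,1,1],"linear":[[0,0.3,12],[0,0.3,12],[0,0.3,12],[0,0.3,12],[0,0.2,8],[0,0.2,4],[0,0,0],[0,0,0]],"angular":[[0,0,0],[0,0,0],[0,0,0],[0,0,0],[0,0,0],[0,0,0],[0,0,0],[0,0,0]]}'; python3 -c "
from h import *
delta(2.5,18,1,3);go(2.5,1,3)"
```

```text
t: 9.15
ee_pos: [545.8, -70.5, 119.1]
orientation: [2.956, 0.396, 0.797]
ft_force: [0.0, 0.1, -0.8]
width: 86.9
grasp_force: 0.0
t 9.15 F axis -0.72 F [ 0.   0.1 -0.8] w 86.9 grip 0.0 q [-0.23  0.28  2.23  0.8   0.18  0.32]
up 51.87 du 1.13 dv 2.23
turn first (tool): [-0.0417 -0.013  -0.0003]  shift after (target tool): [ 0.11 -0.77 49.37]
shift now-tool [-0.53  1.29 49.36] axis-down in tool [-0.013  0.042  0.999] axis angle deg 18.0
```

```bash
python3 -m pendant '{"grip":[1,1,1,1,1,1,1],"linear":[[0,0.2,8],[0,0.2,8],[-0.1,0.2,7],[-0.1,0.2,6],[-0.1,0.2,6],[-0.1,0.1,4],[0,0,0]],"angular":[[0,0,0],[0,0,0],[0,0,0],[0,0,0],[0,0,0],[0,0,0],[0,0,0]]}'; python3 -c "
from h import *
delta(2.5,18,1,3);go(2.5,1,3)"
```

```text
t: 9.73
ee_pos: [565.5, -71.2, 85.6]
orientation: [2.955, 0.396, 0.798]
ft_force: [0.1, -0.5, 0.2]
width: 87.8
grasp_force: 0.0
t 9.7333 F axis 0.14 F [ 0.1 -0.5  0.2] w 87.8 grip 0.0 q [-0.22  0.38  2.2   1.2   0.13 -0.08]
up 12.99 du 1.49 dv 2.68
turn first (tool): [-0.0413 -0.0138  0.0002]  shift after (target tool): [-0.37 -0.46 10.48]
shift now-tool [-0.51 -0.03 10.49] axis-down in tool [-0.014  0.041  0.999] axis angle deg 18.0
```

```bash
python3 -m pendant '{"grip":[1,1,1,1,1],"linear":[[-0.1,0,3],[-0.1,0,3],[-0.2,0,2.5],[-0.1,0,2],[0,0,0]],"angular":[[0,0,0],[0,0,0],[0,0,0],[0,0,0],[0,0,0]]}'; python3 - <<'E'
from h import *
delta(2.5,18,1,3);go(2.5,1,3)
t=ctrl.get_image("top")[:,:,::-1]; s=ctrl.get_image("scene")[:,:,::-1]
A=cv2.resize(t[180:285,320:404],(400,500),interpolation=cv2.INTER_CUBIC)
B=cv2.resize(s[115:220,205:289],(400,500),interpolation=cv2.INTER_CUBIC)
cv2.imwrite("pics/p6.png",np.hstack([A,B]))
E
```

```text
t: 10.15
ee_pos: [570.3, -71.1, 76.7]
orientation: [2.955, 0.397, 0.798]
ft_force: [-0.3, -0.1, 0.7]
width: 87.7
grasp_force: 0.0
t 10.15 F axis 0.69 F [-0.3 -0.1  0.7] w 87.7 grip 0.0 q [-0.22  0.4   2.2   1.34  0.13 -0.22]
up 2.91 du 1.2 dv 3.03
turn first (tool): [-0.0412 -0.0142  0.0007]  shift after (target tool): [-0.2  -0.03  0.4 ]
shift now-tool [-0.21 -0.02  0.4 ] axis-down in tool [-0.014  0.041  0.999] axis angle deg 18.0
```

View pics/p6.png

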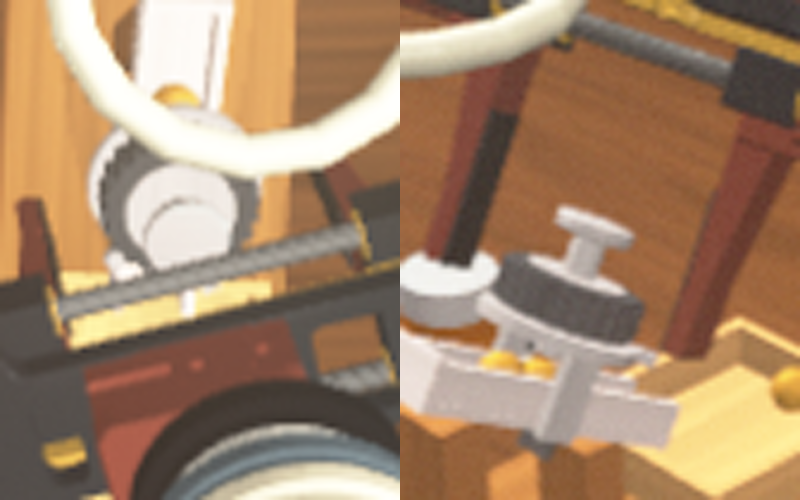

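The open fingers straddle the collar, one on either side of the dark ring, with tips near its lower rim. I'll close now.

```bash
python3 -m pendant '{"grip":[-1,-1,-1,-1,-1,-1,-1,-1,-1,-1],"linear":[[0,0,0],[0,0,0],[0,0,0],[0,0,0],[0,0,0],[0,0,0],[0,0,0],[0,0,0],[0,0,0],[0,0,0]],"angular":[[0,0,0],[0,0,0],[0,0,0],[0,0,0],[0,0,0],[0,0,0],[0,0,0],[0,0,0],[0,0,0],[0,0,0]]}'; python3 -c "
from h import *
delta(2.5,18,1,3);print(ctrl.get_obs()['moment'])"
```

```text
t: 11.08
ee_pos: [570.2, -70.9, 76.4]
orientation: [2.955, 0.398, 0.798]
ft_force: [-0.6, 2.4, 1.8]
width: 49.2
grasp_force: 30.0
t 11.0833 F axis 1.91 F [-0.6  2.4  1.8] w 49.2 grip 30.000018775463104 q [-0.22  0.4   2.2   1.34  0.13 -0.22]
up 2.71 du 0.92 dv 3.3
turn first (tool): [-0.0418 -0.0139  0.0014]  shift after (target tool): [-0.01  0.31  0.21]
[0.33500499 0.20528205 0.13575476]
```

```bash
python3 -m pendant '{"grip":[-1,-1,-1,-1,-1,-1,-1,-1,-1],"linear":[[0,0,0],[0,0,0],[0,0,0],[0,0,0],[0,0,0],[0,0,0],[0,0,0],[0,0,0],[0,0,0]],"angular":[[0,0,0.08],[0,0,0.08],[0,0,0.08],[0,0,0.08],[0,0,0.08],[0,0,0.08],[0,0,0.08],[0,0,0.068],[0,0,0]]}'; python3 -c "
from h import *
delta(2.5,-18,1,3);go(2.5,1,3);print(ctrl.get_obs()['moment'])"
```

```text
t: 11.83
ee_pos: [570.2, -71.8, 76.4]
orientation: [-2.887, 0.531, -0.773]
ft_force: [-2.3, -1.6, 0.6]
width: 49.3
grasp_force: 29.9
t 11.8333 F axis 1.62 F [-2.3 -1.6  0.6] w 49.3 grip 29.947933852672577 q [-0.22  0.4   2.2   1.34  0.12  0.41]
up 2.68 du 0.94 dv 2.31
turn first (tool): [-0.0401  0.0126 -0.0012]  shift after (target tool): [-0.16 -0.68  0.17]
shift now-tool [-0.16 -0.67  0.2 ] axis-down in tool [0.013 0.04  0.999] axis angle deg -18.1
[-0.30728061  0.31884761 -0.22842053]
```

```bash
python3 -m pendant '{"grip":[0.5,0.5,0.5,0.5,0.5,0.5,0.5,0.5,0.5,0.5,0.5,0.5],"linear":[[0,0,0],[0,0,0],[0,0,0],[0,0,0],[0,0,0],[0,0,0],[0,0,0],[0,0,0],[0,0,0],[0,0,0],[0,0,0],[0,0,0]],"angular":[[0,0,0],[0,0,0],[0,0,0],[0,0,0],[0,0,-0.1],[0,0,-0.1],[0,0,-0.1],[0,0,-0.1],[0,0,-0.1],[0,0,-0.1],[0,0,-0.03],[0,0,0]]}';  python3 -c "
from h import *
delta(2.5,18,1,3);go(2.5,1,3)"
```

```text
t: 12.83
ee_pos: [570.3, -71.1, 76.4]
orientation: [2.953, 0.403, 0.797]
ft_force: [-0.6, -0.2, -0.4]
width: 65.6
grasp_force: 0.0
t 12.8333 F axis -0.06 F [-0.6 -0.2 -0.4] w 65.6 grip 0.0 q [-0.22  0.4   2.2   1.34  0.13 -0.23]
up 2.67 du 1.06 dv 3.08
turn first (tool): [-0.0413 -0.014   0.005 ]  shift after (target tool): [-0.08  0.06  0.17]
shift now-tool [-0.08  0.06  0.17] axis-down in tool [-0.014  0.041  0.999] axis angle deg 18.3
```

```bash
python3 -m pendant '{"grip":[-1,-1,-1,-1,-1,-1,-1,-1,-1,-1,-1,-1],"linear":[[0,0,0],[0,0,0],[0,0,0],[0,0,0],[0,0,0],[0,0,0],[0,0,0],[0,0,0],[0,0,0],[0,0,0],[0,0,0],[0,0,0]],"angular":[[0,0,0],[0,0,0],[0,0,0],[0,0,0],[0,0,0],[0,0,0],[0,0,0.08],[0,0,0.08],[0,0,0.08],[0,0,0.08],[0,0,0.05],[0,0,0]]}';  python3 -c "
from h import *
delta(2.5,-18,1,3);go(2.5,1,3);print(ctrl.get_obs()['moment']@AX)"
python3 -m pendant '{"grip":[-1,-1,-1],"linear":[[0,0,0],[0,0,0],[0,0,0]],"angular":[[0,0,0.04],[0,0,0.03],[0,0,0]]}';  python3 -c "
from h import *
delta(2.5,-18,1,3);go(2.5,1,3);print(ctrl.get_obs()['moment']@AX)"
```

```text
t: 13.83
ee_pos: [569.8, -71.4, 76.2]
orientation: [-2.993, 0.151, -0.803]
ft_force: [-1.5, -0.3, 0.2]
width: 49.1
grasp_force: 30.1
t 13.8333 F axis 0.89 F [-1.5 -0.3  0.2] w 49.1 grip 30.083369314670563 q [-0.22  0.4   2.2   1.34  0.12  0.15]
up 2.72 du 0.53 dv 2.74
turn first (tool): [-0.0421  0.008   0.2611]  shift after (target tool): [ 0.36 -0.39  0.22]
shift now-tool [ 0.45 -0.28  0.23] axis-down in tool [0.002 0.043 0.999] axis angle deg -3.0
0.19220652581924813
t: 14.08
ee_pos: [568.4, -71.2, 75.4]
orientation: [-2.97, 0.251, -0.793]
ft_force: [-6.2, -0.3, 0.3]
width: 49.3
grasp_force: 30.1
t 14.0833 F axis 3.37 F [-6.2 -0.3  0.3] w 49.3 grip 30.098324418067932 q [-0.22  0.4   2.2   1.34  0.12  0.22]
up 2.71 du -1.08 dv 2.84
turn first (tool): [-0.0414  0.0114  0.1933]  shift after (target tool): [ 1.93 -0.79  0.21]
shift now-tool [ 2.05 -0.4   0.21] axis-down in tool [0.007 0.042 0.999] axis angle deg -6.9
0.6722796241591377
```

```bash
python3 -m pendant '{"grip":[1,1,1,1,1,1,1,1,1,1],"linear":[[0,0,0],[0,0,0],[0,0,0],[0,0,0],[0,0,0],[0,0,0],[0,-0.3,-8],[0,-0.6,-14],[0,-1,-25],[0,-1,-25]],"angular":[[0,0,0],[0,0,0],[0,0,0],[0,0,0],[0,0,0],[0,0,0],[0,0,0],[0,0,0],[0,0,0],[0,0,0]]}'; python3 -m pendant '{"grip":[1,1,1,1,1,1,1],"linear":[[0,-1,-25],[0,-1,-25],[0,-1,-25],[-10,0,-25],[-20,0,-25],[-20,0,-20],[0,0,0]],"angular":[[0,0,0],[0,0,0],[0,0,0],[0,0,0],[0,0,0],[0,0,0],[0,0,0]]}'; python3 - <<'E'
from h import *
delta(150)
t=ctrl.get_image("top")[:,:,::-1]; s=ctrl.get_image("scene")[:,:,::-1]
A=cv2.resize(t[170:310,310:422],(400,500),interpolation=cv2.INTER_CUBIC)
B=cv2.resize(s[145:250,225:309],(400,500),interpolation=cv2.INTER_CUBIC)
cv2.imwrite("pics/p7.png",np.hstack([A,B]));cv2.imwrite("pics/s7.png",s)
b=cv2.absdiff(s,cv2.imread("pics/scene0.png")).max(2)>60
print("changed px: spool",b[220:270,305:345].sum(),"tweezers",b[270:330,235:305].sum(),"block",b[190:225,130:175].sum(),"jar",b[165:190,200:225].sum())
E
```

```text
t: 14.92
ee_pos: [537.8, -69.0, 132.6]
orientation: [-2.967, 0.253, -0.794]
ft_force: [0.7, 0.1, 1.1]
width: 88.0
grasp_force: 0.0
t: 15.5
ee_pos: [419.8, -58.7, 234.7]
orientation: [-2.966, 0.252, -0.798]
ft_force: [0.3, -0.0, -0.2]
width: 87.8
grasp_force: 0.0
t 15.5 F axis -0.32 F [ 0.3 -0.  -0.2] w 87.8 grip 0.0 q [-0.3  -0.19  2.35  0.34  0.51  1.18]
up 215.16 du -50.53 dv 6.45
turn first (tool): [-0.0453  0.0008 -0.1221]  shift after (target tool): [50.53  6.45 65.17]
changed px: spool 0 tweezers 0 block 0 jar 13
```

View pics/p7.png

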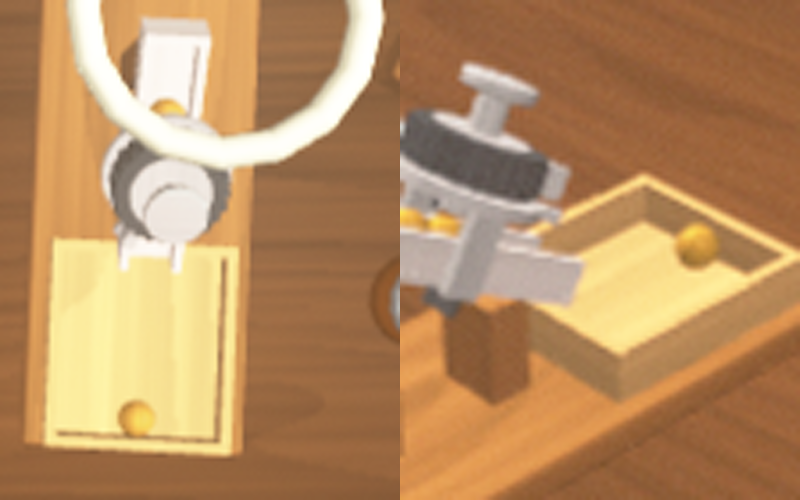

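```bash
python3 - <<'E'
from h import *
c=HEAD+AX*(41-70)
for a in(140,145,150,155,160,165): 
    e=UX*np.cos(np.radians(a))+VY*np.sin(np.radians(a)); print(a,proj("scene",[c+34*e,c+34*e+AX*8,c+30*e-AX*11]).round(1).tolist())
s=cv2.imread("pics/s7.png");d=cv2.absdiff(s,cv2.imread("pics/scene0.png")).max(2)>60
print("jar diffs",np.argwhere(d[165:190,200:225])+[165,200])
g=s[176:192,250:264].max(2);print(g)
E
```

```text
140 [[258.7, 184.0], [260.4, 179.5], [254.2, 189.2]]
145 [[258.5, 183.6], [260.2, 179.2], [254.0, 188.9]]
150 [[258.1, 183.2], [259.8, 178.8], [253.7, 188.6]]
155 [[257.6, 182.8], [259.2, 178.4], [253.2, 188.2]]
160 [[256.9, 182.3], [258.6, 177.9], [252.7, 187.7]]
165 [[256.2, 181.8], [257.8, 177.5], [252.0, 187.3]]
jar diffs [[187 217]
 [188 216]
 [188 217]
 [188 218]
 [188 219]
 [188 220]
 [188 221]
 [189 216]
 [189 217]
 [189 218]
 [189 219]
 [189 220]
 [189 221]]
[[206 206 162 137 147 148 151 150 150 150 151 150 155 158]
 [121 120 117 114 120 134 147 154 155 152 147 147 149 150]
 [ 98 103 106 108 108 117 151 163 152 151 154 151 146 147]
 [ 97  93  91  88  88 101 170 190 171 167 157 150 154 154]
 [ 96  94  91  95  89  92 150 183 194 189 169 148 151 153]
 [ 98  93  91  92  91 111 157 177 176 180 169 150 147 147]
 [ 98  94  95  90  88 130 171 177 181 174 161 151 146 143]
 [ 96  89  94  91  94 146 179 179 178 170 158 149 149 149]
 [ 92  96  91  92 114 159 178 180 179 165 150 154 153 152]
 [ 83  94  93  92 132 172 182 182 180 162 153 149 150 152]
 [ 88  90 105 122 152 173 174 178 171 161 157 154 150 161]
 [152 148 174 188 188 182 174 172 166 163 164 169 185 220]
 [225 227 228 225 225 219 194 182 175 178 200 227 242 248]
 [182 195 202 189 185 185 187 201 201 221 247 251 248 238]
 [159 158 149 144 161 179 180 179 208 240 247 236 209 186]
 [161 151 148 156 194 218 201 184 217 231 207 188 184 186]]
```

The lug matches the locked position at 150°, the moment rose at the stop, and the bystanders haven't moved. I'm handing in.

```bash
python3 -c "
from workcell import ctrl
print(ctrl.close_job())"
```

```text
the job is handed in; nothing more can be done
None
```

I handed the job in at about 15.6 s: one bead is in the tray, the plunger was pressed once to its stop (about 23 N, tilted 2.5° off square to keep joint 5 within its range) and sprang back, the collar is at its locked mark with the other two beads still in the chute, and the things beside the feeder look unmoved.

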